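Check the hard coat on a carved stone sample with the durometer

TASK

The carved foam sample is light, so first fasten it down: swing the board's hinged steel strap down across the end of the sample until it lies home with its slot over the staple. Then take the durometer from its wooden rest and hold it on the pen ring on the sloping face of the big stone: foot inside the ring, square to that sloping face and not just upright, pressed gently (about 10 N) until the foot sits flat with its pin pushed in. Finish while still holding it there steadily for the reading; do not shift the sample or disturb the tin, brush and sanding block.

Things in the scene. Friction and masses are not known exactly. Their poses are not given: they have to be found in the camera images.
- board: Plywood board fixed on the table, 340 x 250 x 18 mm, with low battens (14 mm) round the sample. Origin: centre of its underside; x along its length, away from the robot at yaw 0 (turned up to 0.35 rad). At x = -103 mm stand two wooden blocks 30 mm high: the hinge block at y = -90, the staple block at y = +90 mm with a 19 mm high wire staple on it.
- strap_hinge (a point): Point on the hinge pin of the hold-down strap, 52 mm above the table, fixed to the board; axes as the board's; the pin runs along x.
- strap_end (a point): Middle of the free end of the hold-down strap: plain flat steel, 32 mm wide, 4 mm thick, 200 mm long from the hinge pin, thin rubber pad underneath, a 28 mm slot centred 176 mm from the pin. Its y axis points along the strap away from the pin, z out of the strap's outer face (up when closed; towards the board's -y when upright).
- strap (a joint): Strap angle, rad: 0 = closed, level across the sample towards the board's +y, staple through its slot; pi/2 = upright. Starts between 1.2 and 1.9; above 1.57 it leans outward beyond the hinge. Stiff hinge: it stays where it is left, takes up to 3 N at 150 mm from the pin to swing, and stops by itself on the sample.
- sample: Loose carved foam sample, 260 x 140 mm, 0.45 kg, lying between the battens: slab 30 mm thick, bare flat margin at the strap end, white hard-coated stones on the rest. The biggest stone (110 x 100 mm) lies off the middle, away from the strap. Origin: centre of its underside, 18 mm above the table; axes as the board's.
- mark (a point): Centre of the black pen ring (34 mm across) on the flat sloping face of the big stone, 74 mm above the table, at x = 32, y = 2 mm of the sample. Its z axis is the face's outward normal, leaning 0.26 rad (15 degrees) from vertical towards the sample's -x (strap) end; y axis as the sample's. The face reaches 30 mm or more from the mark all round.
- gauge: Pocket durometer, 104 mm high, 0.2 to 0.3 kg, upright in its rest. Origin: centre of its flat round foot (18 mm across); z up its axis. Foot and stem (20 mm thick) up to 28 mm, then a dark box body 28 (x) by 46 mm (y, flat parallel sides) from 28 to 94 mm, dial on the -x side, 22 mm knob on top. Grip it by the 46 mm sides, 60 to 70 mm above the foot.
- indenter (a joint): Spring pin in the middle of the gauge's foot: 0 = sticking out 2.5 mm, 0.0025 m = pushed in flush with the foot (takes 4 N). Readings of it are noisy: go by the force.
- rest: Fixed wooden block 85 x 85 x 45 mm with a 27 mm upright through hole in the middle; the gauge's foot and stem hang in the hole and its box body sits on top, the foot 17 mm above the table. Origin: centre of its underside. It stands left or right of the board; the tin stands on the other side.
- tin: Bystander: white can, 84 mm across, 100 mm high. Origin: centre of its underside.
- brush: Bystander: flat paint brush lying on the table.
- sander: Bystander: cork sanding block 95 x 62 x 28 mm. Origin: centre of its underside.
There are look-alikes about, which are no part of the job. There is more than one size of the gauge; the job needs the larger.

How it is judged:
By the outcome, as a careful person would: the job done as asked, in the order asked, and still so for the second after the job is handed in, while the arm keeps its last pose, push and grip.
It also fails if it takes over 61 s, if anything falls off the work surface, if the arm or the gripper's body presses on something with over 40 N, if the wrist force passes 120 N, or if a joint passes its speed limit or range.

ROBOT

A 6-joint arm with a two-finger parallel gripper is mounted at the origin on the work surface. World frame = base frame: x ahead of the robot, y to its left, z up, the work surface at z = 0. Lengths are in m, angles in rad, forces in N, time in s.
With the tool pointing down it reaches from about 0.225 to 0.875 m from the base axis. Payload 3.4 kg.
Tool frame: the origin (TCP) lies on the mounting face of the last link; the fingertips stand 173 mm ahead of it and the grasp point (between the pads) lies 155 mm ahead of it; z points along the fingers, y is the line along which they close (so a half turn about z gives the same grasp; the last joint's range is limited). The gripper opens to 85 mm and grips with 20 to 120 N. Pads are 22 mm wide; open, the fingers measure 114 mm over their backs; the gripper's body (76 mm by 85 mm) begins 54 mm behind the grasp point. The pads swing forward as they close: fully open they stand 13 mm farther back than shut.
Start: joints at [-0.121, 0.276, 1.505, -0, 1.361, -0.121], TCP at [0.575, -0, 0.405] pointing down, gripper open.
Joint ranges: [-2.89, 2.89], [-0.75, 2.08], [0.22, 2.7], [-1.18, 4.32], [0.11, 2.71], [-2.7, 2.7]. Speed limits (rad/s): [2.57, 2.57, 3.14, 3.14, 3.14, 3.14].

INTERFACE

Orientations are given as a unit quaternion [w, x, y, z].
In Python, from rig import manip gives the robot as it stands.
- The arm moves only by the tool carry_out, never from a script. Its arguments are lists of equal length, an entry for each row: "linear": the shift along the world's x, y, z each as a share of 500 mm, from -1 to 1, a list of three; "angular": the turn, a rotation vector about the world's x, y, z each as a share of 0.08 rad, from -1 to 1, a list of three; "hand": the opening, from 0 (shut) to 1 (fully open). In form: {"linear": [[x, y, z], ...], "angular": [[rx, ry, rz], ...], "hand": [hand, ...]}. A call has 1 to 8 rows; each row shifts and turns the commanded pose from where the row before left it; what a row does not reach is not made up. A row lasts 1/12 s, in which the tool goes at most 41.7 mm and 7.16 degrees, less where a joint would pass 70% of its speed; a pose out of reach is approached as far as the arm can. A call with a number of a shift or a turn outside -1 to 1 is refused whole. A call with a gripper value outside its range is refused whole. The fingers move at their own pace and stop on an object; "force" is the grip in N (left out, the last holds). Time passes only in rows, so rows that do not move let the fingers close. It gives the time, the measured TCP pose, the force, the opening and the grip force at its end, in the units of the state.
- manip.get_state(): the state, without advancing time (a new reading comes with each control period).
- manip.get_image(name): name is "scene" or "side" or "wrist"; returns the picture (480x640x3 uint8, red, green, blue); there is no depth.
- manip.camera_params(name): a dict with "fx", "fy", "cx", "cy" (pixels), "view" (4x4, takes a point from world to camera coordinates); the wrist camera has in their place "hand_eye" (4x4, takes a point from camera to tool coordinates, whose origin is the TCP and whose axes are the flange's). Camera axes: x right, y down, z forward; pixel columns grow to the right and rows downward; lengths in m; the calibration is good to about 2 mm. A picture is of the moment at which its call begins: read the wrist's pose just before it. camera_params takes no time and is no camera call.
- manip.sign_off(): hands the job in; it is judged then, once.
The state is a dict: "clock": time; "qpos": joint angles; "qd": joint speeds; "effort": joint torques, N m; "position": TCP position; "ee_rot": TCP orientation; "contact_force": force on the tool from outside, world axes, zero at the start; "moment": the same for the moment, N m; "width": finger opening in m; "gripper_force": force on a finger pad.
Only numpy, scipy, OpenCV 4.12 (cv2) and the standard library are available. Lean on these libraries where they do the work, as an engineer would, in place of code of your own. Each camera call takes 0.05 s, during which the arm holds its last target. There are 200 camera calls.

## Working session

There is one attempt and no reset: what is moved stays moved. The work goes in short steps, Python scripts to look and compute and a tool call to move; the robot and the scene stay as the last step left them, time stands still between calls to the robot, and variables do not carry over. Pictures are saved under pics/ and viewed, at most 10 in all, crops included, and the job is handed in when it is done.

Besides the shell and the picture viewer there is one more tool, called after ">>>" by a JSON object that holds its "op" and its "data", one argument or row to a line. carry_out: Moves the arm, as the interface text tells. Its arguments: {"type":"object","properties":{"linear":{"type":"array"},"angular":{"type":"array"},"hand":{"type":"array"},"force":{"type":"number"}},"required":["linear","angular","hand"]}

```bash
mkdir -p pics; ls
cat > h.py <<'E'
import numpy as np, cv2
from rig import manip
from scipy.spatial.transform import Rotation as R
def grab(n,f):
    im=manip.get_image(n); cv2.imwrite('pics/'+f,im[:,:,::-1]); return im
E
python3 - <<'E'
from h import *
a=grab('scene','s0.png');b=grab('side','d0.png')
s=manip.get_state();print(s)
for n in('scene','side','wrist'):print(n,manip.camera_params(n))
E
```

```text
pics
{'clock': 0.1, 'qpos': array([-1.20989198e-01,  2.76542253e-01,  1.50602652e+00,  8.37896403e-06,
        1.36070453e+00, -1.20997262e-01]), 'qd': array([-0.00081677, -0.00120486, -0.00210108,  0.00128025, -0.00089784,
        0.00034401]), 'effort': array([ 1.55745878e-03, -4.17697620e+01, -2.46405226e+01, -1.74112388e-04,
        5.80947395e-03,  2.85749664e-07]), 'position': array([5.74808423e-01, 2.56923328e-05, 4.03912020e-01]), 'ee_rot': array([-6.64096693e-04,  7.07104301e-01,  7.07108762e-01, -5.14908647e-04]), 'contact_force': array([-0.56562379, -0.0792207 , -0.43904811]), 'moment': array([-0.02806747, -0.01623911, -0.01537564]), 'gripper_force': 0.0, 'width': 0.08546870146791408}
scene {'fx': 611.8948361540104, 'fy': 611.8948361540104, 'cx': 312.90586214807394, 'cy': 230.16757110321268, 'view': array([[-0.18157027,  0.98329685, -0.01263084,  0.08653954],
       [ 0.82746033,  0.14582882, -0.54225764, -0.43786309],
       [-0.53135829, -0.10890938, -0.84011732,  1.691385  ],
       [ 0.        ,  0.        ,  0.        ,  1.        ]])}
side {'fx': 498.4111235784382, 'fy': 498.4111235784382, 'cx': 335.0895194977035, 'cy': 234.28079597437224, 'view': array([[-0.96347684, -0.26737347,  0.0149599 ,  0.5349953 ],
       [-0.15983196,  0.52933245, -0.8332232 ,  0.16279927],
       [ 0.21486302, -0.80518233, -0.55273439,  0.98823505],
       [ 0.        ,  0.        ,  0.        ,  1.        ]])}
wrist {'fx': 334.7677810253099, 'fy': 334.7677810253099, 'cx': 322.66766945123413, 'cy': 237.26326384513456, 'hand_eye': array([[ 1.41153418e-04, -9.57055455e-01, -2.89904875e-01,
         7.30812128e-02],
       [ 9.99999957e-01,  6.10036811e-05,  2.85505742e-04,
         9.42755785e-05],
       [-2.55559563e-04, -2.89904903e-01,  9.57055422e-01,
         3.17114503e-02],
       [ 0.00000000e+00,  0.00000000e+00,  0.00000000e+00,
         1.00000000e+00]])}
```

View pics/s0.png

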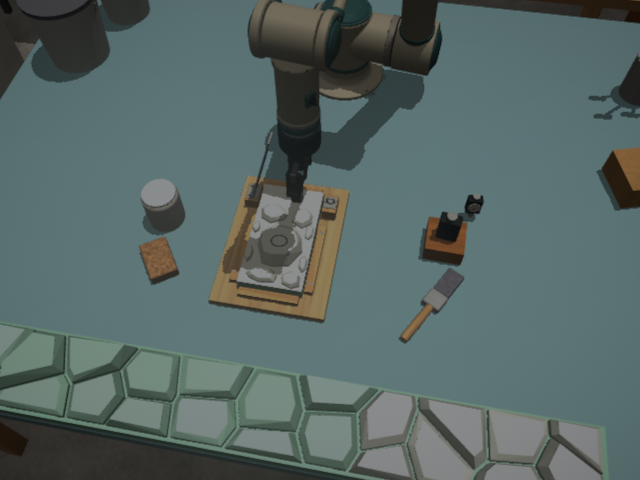

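View pics/d0.png

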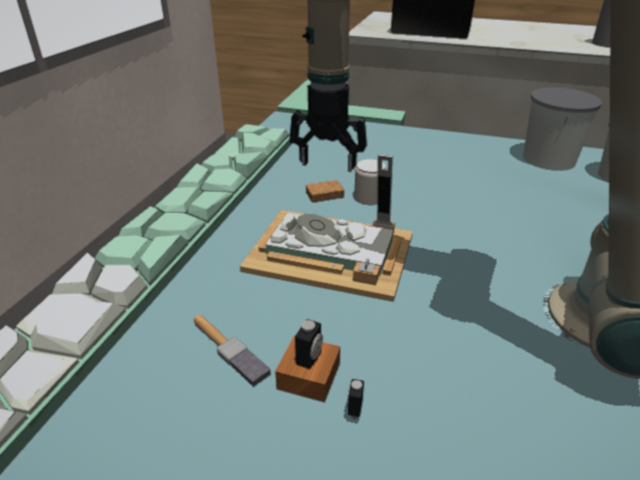

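The scene view shows the board (corners ≈(245,178),(350,187),(322,318),(211,303)), the ring at ≈(279,240), the strap rising from (254,190) to (268,135), and the gauge in its rest at ≈(449,225). The small look-alike is at (474,204). The side view has the ring at (317,226), the strap end at (385,157) and the gauge knob at (309,326).

```bash
cat >> h.py <<'E'
def cam(n,s=None):
    p=manip.camera_params(n); K=np.array([[p['fx'],0,p['cx']],[0,p['fy'],p['cy']],[0,0,1]])
    if n=='wrist':
        s=s or manip.get_state(); q=s['ee_rot']; T=np.eye(4); T[:3,:3]=R.from_quat(np.r_[q[1:],q[0]]).as_matrix(); T[:3,3]=s['position']
        V=np.linalg.inv(T@p['hand_eye'])
    else: V=p['view']
    return K@V[:3]
def ray(P,uv):
    o=-np.linalg.solve(P[:,:3],P[:,3]); d=np.linalg.solve(P[:,:3],np.r_[uv,1]); return o,d
def plane(P,uv,z): o,d=ray(P,uv); return o+d*(z-o[2])/d[2]
def tri(*a):
    A=[];b=[]
    for P,uv in a:
        o,d=ray(P,uv); d/=np.linalg.norm(d); M=np.eye(3)-np.outer(d,d); A.append(M); b.append(M@o)
    x=np.linalg.solve(sum(A),sum(b)); return x,[np.linalg.norm(M@x-c)for M,c in zip(A,b)]
def proj(P,X): h=P@np.r_[X,1]; return h[:2]/h[2]
E
python3 - <<'E'
from h import *
np.set_printoptions(precision=4,suppress=True)
S=cam('scene');D=cam('side')
c=[plane(S,u,.018) for u in [(245,178),(350,187),(322,318),(211,303)]]
print('corners',c, np.mean(c,0)); 
c=[plane(D,u,.018) for u in [(272,215),(413,247),(401,290),(243,262)]]
print(c,np.mean(c,0))
for n,a,b in [('ring',(279,240),(317,226)),('strapend',(268,134),(385,157)),('knob',(453,214),(309,326))]: print(n,tri((S,a),(D,b)))
for u in [(428,222),(467,222),(463,262),(424,256)]: print(plane(S,u,.045))
E
```

```text
corners [array([ 0.4204, -0.1763,  0.018 ]), array([0.4036, 0.0764, 0.018 ]), array([0.7491, 0.0697, 0.018 ]), array([ 0.7563, -0.167 ,  0.018 ])] [ 0.5823 -0.0493  0.018 ]
[array([ 0.7598, -0.1416,  0.018 ]), array([ 0.3982, -0.1037,  0.018 ]), array([0.4   , 0.0567, 0.018 ]), array([0.7476, 0.061 , 0.018 ])] [ 0.5764 -0.0319  0.018 ]
ring (array([ 0.6108, -0.0478,  0.071 ]), [np.float64(0.0011354199125927908), np.float64(0.0011354199125928124)])
strapend (array([ 0.4733, -0.089 ,  0.2432]), [np.float64(0.00478282392478235), np.float64(0.0047828239247823335)])
knob (array([0.5135, 0.3079, 0.1199]), [np.float64(0.0009643306026766426), np.float64(0.0009643306026765199)])
[0.4901 0.2641 0.045 ]
[0.4751 0.3494 0.045 ]
[0.5799 0.3459 0.045 ]
[0.5795 0.2628 0.045 ]
```

Run:
```python
from h import *
grab('wrist','w0.png')
```

```text
(no output)
```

View pics/w0.png

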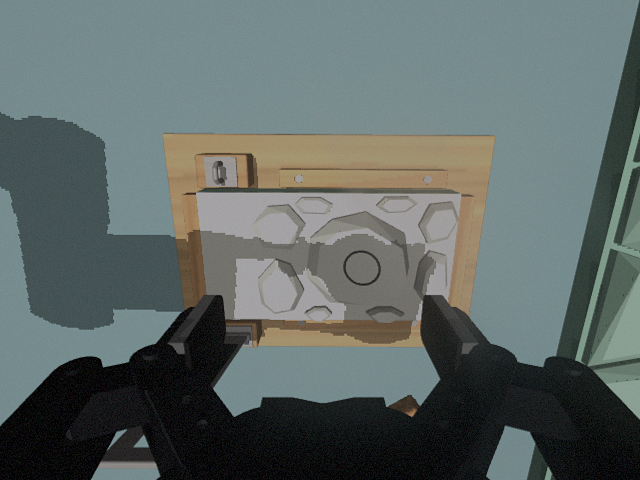

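The wrist view shows the board's far edge from (164,135) to (494,136), the ring at (362,267), the staple at (219,172) and the hinge block at about (243,335). The strap is mostly hidden by the left finger.

Run:
```python
from h import *
np.set_printoptions(precision=4,suppress=True)
W=cam('wrist');S=cam('scene');D=cam('side')
a,b,c=[plane(W,u,.018) for u in [(164,135),(494,136),(463,347)]]
print(a,b,c,'yaw',np.arctan2(*(b-a)[1::-1]),'len',np.linalg.norm(b-a),np.linalg.norm(b-c),'ctr',(a+c)/2)
print('ring',tri((W,(361.5,267.5)),(S,(279,240)),(D,(317,226))),plane(W,(361.5,267.5),.074))
ctr=(a+c)/2; y=np.arctan2(*(b-a)[1::-1])
Rz=R.from_euler('z',y).as_matrix()
for n,p in [('hinge',(-.103,-.09,.052)),('stapletop',(-.103,.09,.067)),('end',(-.103,-.09,.252))]:
    X=np.r_[ctr[:2],0]+Rz@np.array(p); print(n,X,[proj(P,X) for P in (W,S,D)])
```

```text
[0.4138 0.074  0.018 ] [0.748  0.0731 0.018 ] [ 0.7468 -0.1748  0.018 ] yaw -0.0027204881824012678 len 0.334205188671874 0.24784491180464854 ctr [ 0.5803 -0.0504  0.018 ]
ring (array([ 0.6113, -0.048 ,  0.0713]), [np.float64(0.000882685161198067), np.float64(0.0012760838024268642), np.float64(0.0012204881722849544)]) [ 0.6118 -0.0474  0.074 ]
hinge [ 0.477  -0.1401  0.052 ] [array([234.0521, 338.3015]), array([252.7759, 190.3337]), array([383.2894, 221.1538])]
stapletop [0.4775 0.0399 0.067 ] [array([215.0958, 174.3918]), array([329.8839, 197.6244]), array([366.9144, 259.5314])]
end [ 0.477  -0.1401  0.252 ] [array([137.8534, 557.0829]), array([243.3926, 131.4881]), array([389.6972, 141.7479])]
```

>>> {"op": "carry_out", "data": {
  "linear": [
    [0, -0.08, 0],
    [0, -0.08, 0],
    [0, -0.08, 0],
    [0, -0.08, 0],
    [-0.065, 0, 0],
    [-0.065, 0, 0],
    [-0.065, 0, -0.04],
    [0, 0, -0.05]
  ],
  "angular": [
    [0, 0, 0],
    [0, 0, 0],
    [0, 0, 0],
    [0, 0, 0],
    [0, 0, 0],
    [0, 0, 0],
    [0, 0, 0],
    [0, 0, 0]
  ],
  "hand": [0, 0, 0, 0, 0, 0, 0, 0]
}}

```text
clock: 0.82
position: [0.4728, -0.1597, 0.3605]
ee_rot: [-0.001, 0.708, 0.706, -0.001]
contact_force: [-0.0, 0.3, -0.5]
width: 0.0
gripper_force: 0.0
```

>>> {"op": "carry_out", "data": {
  "linear": [
    [0, 0, 0],
    [0, 0, 0],
    [0, 0, 0]
  ],
  "angular": [
    [0, 0, 0],
    [0, 0, 0],
    [0, 0, 0]
  ],
  "hand": [0, 0, 0]
}}

```text
clock: 1.07
position: [0.4787, -0.1603, 0.3607]
ee_rot: [0.001, 0.707, 0.707, 0.0]
contact_force: [0.5, 0.0, 0.5]
width: 0.0004
gripper_force: 0.0
```

Run:
```python
from h import *
a=grab('side','d1.png');b=grab('scene','s1.png')
A=cv2.resize(a[120:300,280:460],None,fx=2.6,fy=2.6)[:,:,::-1];B=cv2.resize(b[80:260,200:310],None,fx=2.6,fy=2.6)[:,:,::-1]
cv2.imwrite('pics/c1.png',np.hstack([A,B]))
```

```text
(no output)
```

View pics/c1.png

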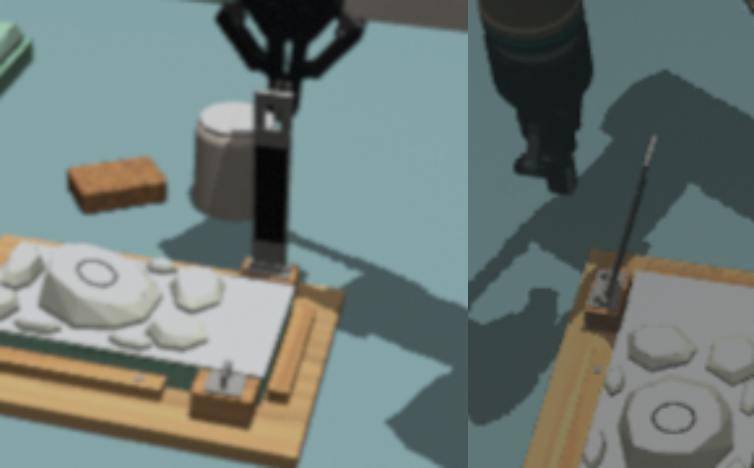

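>>> {"op": "carry_out", "data": {
  "linear": [
    [0, 0.04, 0],
    [0, 0.04, 0],
    [0, 0.03, -0.01],
    [0, 0.03, -0.01],
    [0, 0.024, -0.014],
    [0, 0.024, -0.014],
    [0, 0.02, -0.019],
    [0, 0.02, -0.019]
  ],
  "angular": [
    [0, 0, 0],
    [0, 0, 0],
    [0, 0, 0],
    [0, 0, 0],
    [0, 0, 0],
    [0, 0, 0],
    [0, 0, 0],
    [0, 0, 0]
  ],
  "hand": [0, 0, 0, 0, 0, 0, 0, 0]
}}

```text
clock: 1.83
position: [0.478, -0.0452, 0.3163]
ee_rot: [0.001, 0.707, 0.707, 0.0]
contact_force: [0.6, -0.6, 0.1]
width: -0.0002
gripper_force: 0.5
```

>>> {"op": "carry_out", "data": {
  "linear": [
    [0, 0.016, -0.023],
    [0, 0.016, -0.023],
    [0, 0.012, -0.025],
    [0, 0.012, -0.025],
    [0, 0.005, -0.02],
    [0, 0.005, -0.02],
    [0, 0, 0],
    [0, 0, 0]
  ],
  "angular": [
    [0, 0, 0],
    [0, 0, 0],
    [0, 0, 0],
    [0, 0, 0],
    [0, 0, 0],
    [0, 0, 0],
    [0, 0, 0],
    [0, 0, 0]
  ],
  "hand": [0, 0, 0, 0, 0, 0, 0, 0]
}}

```text
clock: 2.5
position: [0.4771, -0.0126, 0.2477]
ee_rot: [-0.001, 0.707, 0.707, -0.001]
contact_force: [0.2, -0.5, -0.2]
width: 0.0002
gripper_force: 0.0
```

>>> {"op": "carry_out", "data": {
  "linear": [
    [0, 0, -0.01],
    [0, 0, -0.01],
    [0, 0, -0.01],
    [0, 0, 0]
  ],
  "angular": [
    [0, 0, 0],
    [0, 0, 0],
    [0, 0, 0],
    [0, 0, 0]
  ],
  "hand": [0, 0, 0, 0]
}}

```text
clock: 2.83
position: [0.4772, -0.0131, 0.233]
ee_rot: [-0.0, 0.707, 0.707, -0.0]
contact_force: [-0.0, -0.0, -0.4]
width: -0.0001
gripper_force: 0.0
```

Run:
```python
from h import *
a=grab('side','d2.png');b=grab('scene','s2.png')
A=cv2.resize(a[120:300,280:460],None,fx=2.6,fy=2.6)[:,:,::-1];B=cv2.resize(b[80:260,200:310],None,fx=2.6,fy=2.6)[:,:,::-1]
cv2.imwrite('pics/c2.png',np.hstack([A,B]))
```

```text
(no output)
```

View pics/c2.png

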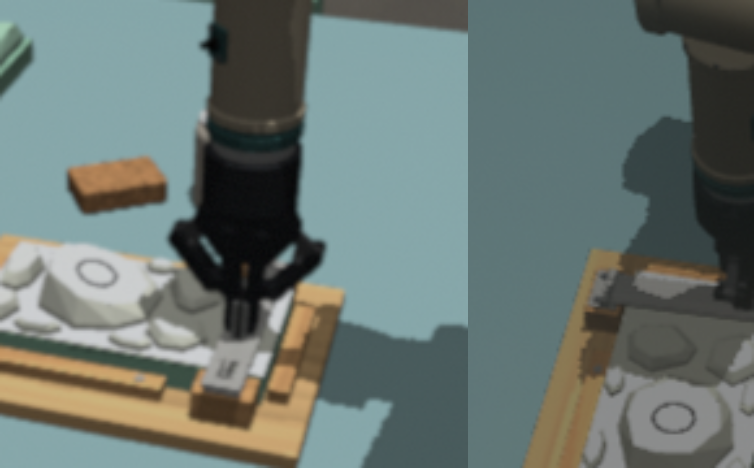

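The strap has followed the fingers down and lies over the staple block, with the staple in its slot. I'll now press it home.

>>> {"op": "carry_out", "data": {
  "linear": [
    [0, 0, -0.005],
    [0, 0, -0.005],
    [0, 0, 0]
  ],
  "angular": [
    [0, 0, 0],
    [0, 0, 0],
    [0, 0, 0]
  ],
  "hand": [0, 0, 0]
}}

```text
clock: 3.18
position: [0.4774, -0.013, 0.2284]
ee_rot: [-0.0, 0.707, 0.707, -0.0]
contact_force: [-1.0, 0.5, 1.0]
width: 0.0
gripper_force: 0.0
```

>>> {"op": "carry_out", "data": {
  "linear": [
    [0, 0, -0.003],
    [0, 0, 0],
    [0, 0, 0]
  ],
  "angular": [
    [0, 0, 0],
    [0, 0, 0],
    [0, 0, 0]
  ],
  "hand": [0, 0, 0]
}}

```text
clock: 3.43
position: [0.4775, -0.013, 0.2272]
ee_rot: [0.0, 0.707, 0.707, 0.0]
contact_force: [-0.6, 0.7, 0.0]
width: -0.0004
gripper_force: 0.0
```

>>> {"op": "carry_out", "data": {
  "linear": [
    [0, 0, -0.003],
    [0, 0, 0],
    [0, 0, 0]
  ],
  "angular": [
    [0, 0, 0],
    [0, 0, 0],
    [0, 0, 0]
  ],
  "hand": [0, 0, 0]
}}

```text
clock: 3.68
position: [0.4775, -0.013, 0.2271]
ee_rot: [0.0, 0.707, 0.707, 0.0]
contact_force: [-4.2, 1.2, 11.5]
width: 0.0001
gripper_force: 5.9
```

>>> {"op": "carry_out", "data": {
  "linear": [
    [0, 0, -0.003],
    [0, 0, 0],
    [0, 0, 0]
  ],
  "angular": [
    [0, 0, 0],
    [0, 0, 0],
    [0, 0, 0]
  ],
  "hand": [0, 0, 0]
}}

```text
clock: 3.93
position: [0.4774, -0.013, 0.227]
ee_rot: [0.001, 0.707, 0.707, 0.0]
contact_force: [-5.5, 0.9, 23.5]
width: -0.0001
gripper_force: 11.9
```

>>> {"op": "carry_out", "data": {
  "linear": [
    [0, 0, 0.07],
    [0, 0, 0.07],
    [0, 0, 0.07],
    [0, 0.06, 0.08],
    [0, 0.08, 0.06],
    [0.02, 0.08, 0],
    [0.02, 0.08, 0],
    [0.02, 0.08, 0]
  ],
  "angular": [
    [0, 0, 0],
    [0, 0, 0],
    [0, 0, 0],
    [0, 0, 0],
    [0, 0, 0],
    [0, 0, 0],
    [0, 0, 0],
    [0, 0, 0]
  ],
  "hand": [0, 0, 0, 0, 1, 1, 1, 1]
}}

```text
clock: 4.6
position: [0.5074, 0.1669, 0.3887]
ee_rot: [0.001, 0.707, 0.707, 0.001]
contact_force: [1.0, 0.1, 0.8]
width: 0.0484
gripper_force: 0.0
```

>>> {"op": "carry_out", "data": {
  "linear": [
    [0.02, 0.08, 0],
    [0.02, 0.08, 0],
    [0, 0.08, 0],
    [0, 0, 0],
    [0, 0, 0],
    [0, 0, 0]
  ],
  "angular": [
    [0, 0, 0],
    [0, 0, 0],
    [0, 0, 0],
    [0, 0, 0],
    [0, 0, 0],
    [0, 0, 0]
  ],
  "hand": [1, 1, 1, 1, 1, 1]
}}

```text
clock: 5.1
position: [0.5272, 0.2851, 0.387]
ee_rot: [0.0, 0.707, 0.707, -0.001]
contact_force: [0.4, -0.5, -0.7]
width: 0.0852
gripper_force: 0.0
```

Run:
```python
from h import *
import pickle
s=manip.get_state();a=grab('wrist','w3.png');pickle.dump(s,open('w3.pkl','wb'));print(s['position'])
b=grab('scene','s3.png')
B=cv2.resize(b[160:280,220:360],None,fx=4,fy=4)[:,:,::-1]
cv2.imwrite('pics/c3.png',np.vstack([np.hstack([a[:,:,::-1][100:400,60:]]),np.zeros((2,580,3),np.uint8),cv2.resize(b[165:275,225:355],(350,296))[:,:,::-1].copy() if 0 else cv2.copyMakeBorder(cv2.resize(b[165:275,225:355],(350,296))[:,:,::-1],0,0,0,230,cv2.BORDER_CONSTANT)]))
```

```text
[0.52720271 0.28512912 0.3870445 ]
```

View pics/c3.png

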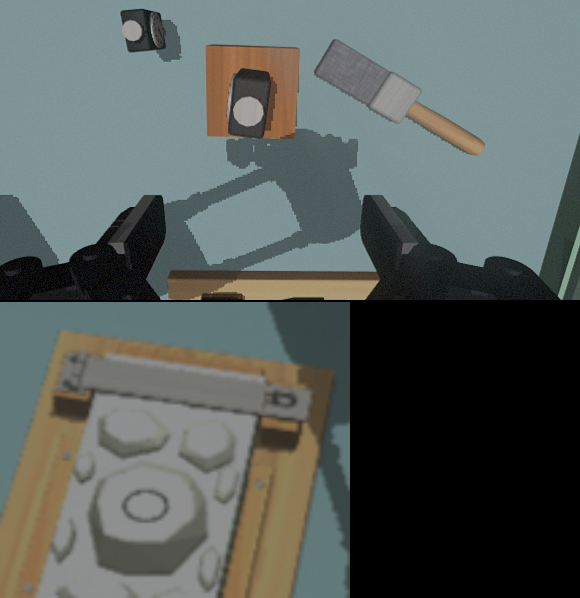

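The strap lies closed with the staple standing in its slot. In full wrist coordinates, the large gauge sits in the rest with its knob at about (309,211), and the rest's corners are (267,145) and (357,237). The dial is on the -x side, so I turn the tool 90° to close along y.

>>> {"op": "carry_out", "data": {
  "linear": [
    [-0.006, 0.006, 0],
    [-0.006, 0.006, 0],
    [-0.006, 0.006, 0],
    [-0.006, 0.006, 0],
    [-0.006, 0.006, 0],
    [-0.006, 0.006, 0],
    [-0.006, 0.005, 0],
    [-0.006, 0.005, 0]
  ],
  "angular": [
    [0, 0, 0.982],
    [0, 0, 0.982],
    [0, 0, 0.982],
    [0, 0, 0.982],
    [0, 0, 0.982],
    [0, 0, 0.982],
    [0, 0, 0.982],
    [0, 0, 0.982]
  ],
  "hand": [1, 1, 1, 1, 1, 1, 1, 1]
}}

```text
clock: 5.87
position: [0.5036, 0.3066, 0.3879]
ee_rot: [0.0, 0.453, 0.891, -0.0]
contact_force: [0.5, -0.3, -0.1]
width: 0.0855
gripper_force: 0.0
```

>>> {"op": "carry_out", "data": {
  "linear": [
    [0, 0, 0],
    [0, 0, 0],
    [0, 0, 0],
    [0, 0, 0],
    [0, 0, 0],
    [0, 0, 0],
    [0, 0, 0],
    [0, 0, 0]
  ],
  "angular": [
    [0, 0, 0.982],
    [0, 0, 0.982],
    [0, 0, 0.982],
    [0, 0, 0.982],
    [0, 0, 0.982],
    [0, 0, 0.982],
    [0, 0, 0.982],
    [0, 0, 0.982]
  ],
  "hand": [1, 1, 1, 1, 1, 1, 1, 1]
}}

```text
clock: 6.53
position: [0.5037, 0.3064, 0.3879]
ee_rot: [0.0, 0.156, 0.988, -0.0]
contact_force: [0.4, 0.3, 0.0]
width: 0.0858
gripper_force: 0.0
```

>>> {"op": "carry_out", "data": {
  "linear": [
    [0, 0, 0],
    [0, 0, 0],
    [0, 0, 0],
    [0, 0, 0],
    [0, 0, 0],
    [0, 0, 0],
    [0, 0, 0]
  ],
  "angular": [
    [0, 0, 0.982],
    [0, 0, 0.982],
    [0, 0, 0.982],
    [0, 0, 0.982],
    [0, 0, 0],
    [0, 0, 0],
    [0, 0, 0]
  ],
  "hand": [1, 1, 1, 1, 1, 1, 1]
}}

```text
clock: 7.12
position: [0.5036, 0.3074, 0.3878]
ee_rot: [0.0, 0.001, 1.0, 0.0]
contact_force: [0.4, -0.4, 0.0]
width: 0.0854
gripper_force: 0.0
```

Run:
```python
from h import *
import pickle
s=manip.get_state();a=grab('wrist','w4.png');pickle.dump(s,open('w4.pkl','wb'));print(s['position'],s['ee_rot'],s['qpos'])
b=cv2.imread('pics/w3.png')[130:260,250:380]
cv2.imwrite('pics/c4.png',np.hstack([cv2.resize(a[100:400,180:460],(420,450))[:,:,::-1],cv2.resize(b,(380,450))]))
```

```text
[0.5036307  0.30740318 0.38777647] [1.11574726e-04 1.31525467e-03 9.99999128e-01 3.85973963e-05] [ 4.30127073e-01  3.08022014e-01  1.50080228e+00 -2.38703658e-05
  1.33253338e+00 -1.13803311e+00]
```

View pics/c4.png

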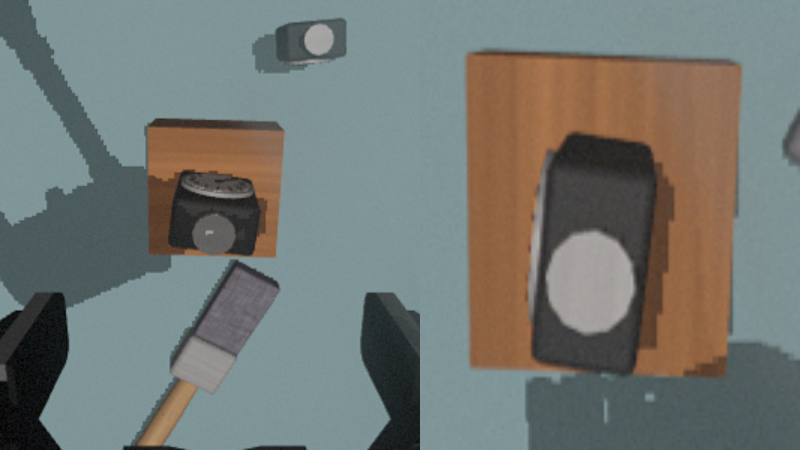

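The gauge knob is at about (322,255) in the new wrist view and (308,211) in the earlier one. The body is yawed slightly relative to the rest. I'll measure both with masks.

Run:
```python
from h import *
import pickle
np.set_printoptions(precision=4,suppress=True)
out={}
for n,(x0,y0,x1,y1) in {'w3':(262,140,365,245),'w4':(278,178,370,272)}.items():
    im=cv2.imread(f'pics/{n}.png'); P=cam('wrist',pickle.load(open(n+'.pkl','rb')))
    hsv=cv2.cvtColor(im,cv2.COLOR_BGR2HSV); roi=np.zeros(im.shape[:2],np.uint8); roi[y0:y1,x0:x1]=255
    bright=((hsv[...,1]<50)&(hsv[...,2]>70)&(roi>0)).astype(np.uint8)
    dark=((hsv[...,1]<90)&(hsv[...,2]<75)&(roi>0)).astype(np.uint8)
    cs=sorted(cv2.findContours(bright,0,1)[0],key=cv2.contourArea)[-3:]
    print(n,[(np.round(cv2.minEnclosingCircle(c)[0],1),round(cv2.minEnclosingCircle(c)[1],1),cv2.contourArea(c)) for c in cs])
    # bottom silhouette edge of dark body
    ks=[];k=cv2.morphologyEx(dark|bright,cv2.MORPH_OPEN,np.ones((3,3)))
    nl,lab,st,_=cv2.connectedComponentsWithStats(k); i=1+st[1:,4].argmax(); m=lab==i; print(st[i])
    xs=np.arange(st[i][0]+6,st[i][0]+st[i][2]-10); ys=np.array([np.where(m[:,x])[0].max() for x in xs]); 
    pts=[plane(P,(x,y+.5),.111) for x,y in zip(xs,ys)]; pts=np.array(pts); f=cv2.fitLine(pts[:,:2].astype(np.float32),cv2.DIST_HUBER,0,.01,.01).ravel(); print('edge dir',f, np.arctan2(f[1],f[0]))
W3=cam('wrist',pickle.load(open('w3.pkl','rb')));W4=cam('wrist',pickle.load(open('w4.pkl','rb')))
print('knob',tri((W3,(308.2,211.5)),(W4,(322,255.5)),(cam('scene'),(453,214)),(cam('side'),(309,326))))
print('knob wrist',tri((W3,(308.2,211.5)),(W4,(322,255.5))),plane(W3,(308.2,211.5),.121),plane(W4,(322,255.5),.121))
r3=[(267,145),(359,147.5),(357,238),(268,236)]; r4=[(278.7,184.5),(368.7,187),(364,271),(279,269)]
q3=np.array([plane(W3,u,.045) for u in r3]);q4=np.array([plane(W4,u,.045) for u in r4]);print(q3,q3.mean(0));print(q4,q4.mean(0))
# match corners: w3 TL=(-x,+y) ; w4 TL=(-x,-y)
for a,b in zip(r3,[r4[1],r4[2],r4[3],r4[0]]): print(tri((W3,a),(W4,b))[0])
```

```text
w3 [(array([313., 192.]), 72.8, 10603.0)]
[ 262  140  103  105 4827]
edge dir [1.     0.0017 0.5208 0.2786] 0.0017227486
w4 [(array([323.5, 182.5]), 45.7, 265.5), (array([324.5, 224.5]), 23.8, 410.5), (array([321.6, 256.9]), 15.1, 573.5)]
[ 292  214   62   56 2840]
edge dir [0.1274 0.9919 0.5296 0.3125] 1.4430844
knob (array([0.5148, 0.307 , 0.1203]), [np.float64(0.0011066161101541407), np.float64(0.0011523729810547468), np.float64(0.0015642017890656716), np.float64(0.0017297842369811648)])
knob wrist (array([0.5158, 0.3063, 0.1196]), [np.float64(0.0001350619630941753), np.float64(0.0001350619630941434)]) [0.5158 0.3067 0.121 ] [0.5154 0.3061 0.121 ]
[[0.4762 0.3505 0.045 ]
 [0.5585 0.3484 0.045 ]
 [0.5593 0.2637 0.045 ]
 [0.4732 0.2656 0.045 ]] [0.5168 0.3071 0.045 ]
[[0.473  0.2659 0.045 ]
 [0.4755 0.3494 0.045 ]
 [0.5595 0.3478 0.045 ]
 [0.5572 0.2628 0.045 ]] [0.5163 0.3065 0.045 ]
[0.4758 0.3501 0.0417]
[0.5586 0.348  0.0467]
[0.56   0.2618 0.0383]
[0.4731 0.2658 0.045 ]
```

>>> {"op": "carry_out", "data": {
  "linear": [
    [0.012, -0.001, 0],
    [0.012, -0.001, 0],
    [0, 0, -0.06],
    [0, 0, -0.06],
    [0, 0, -0.06],
    [0, 0, -0.06],
    [0, 0, -0.06],
    [0, 0, -0.006]
  ],
  "angular": [
    [0, 0, -0.77],
    [0, 0, -0.77],
    [0, 0, 0],
    [0, 0, 0],
    [0, 0, 0],
    [0, 0, 0],
    [0, 0, 0],
    [0, 0, 0]
  ],
  "hand": [1, 1, 1, 1, 1, 1, 1, 1]
}}

```text
clock: 7.83
position: [0.5134, 0.3061, 0.2293]
ee_rot: [-0.005, 0.062, 0.998, -0.002]
contact_force: [-0.9, -1.1, -0.6]
width: 0.0855
gripper_force: 0.0
```

>>> {"op": "carry_out", "data": {
  "linear": [
    [0, 0, 0],
    [0, 0, 0],
    [0, 0, 0],
    [0, 0, 0],
    [0, 0, 0],
    [0, 0, 0],
    [0, 0, 0],
    [0, 0, 0]
  ],
  "angular": [
    [0, 0, 0],
    [0, 0, 0],
    [0, 0, 0],
    [0, 0, 0],
    [0, 0, 0],
    [0, 0, 0],
    [0, 0, 0],
    [0, 0, 0]
  ],
  "hand": [1, 1, 0.5, 0.5, 0.4, 0.3, 0.3, 0.3],
  "force": 50
}}

```text
clock: 8.5
position: [0.516, 0.3075, 0.2363]
ee_rot: [0.001, 0.061, 0.998, 0.001]
contact_force: [0.2, -1.2, 6.4]
width: 0.0455
gripper_force: 52.3
```

>>> {"op": "carry_out", "data": {
  "linear": [
    [0, 0, 0.02],
    [0, 0, 0.04],
    [0, 0, 0.06],
    [0, 0, 0.06],
    [0, 0, 0.06],
    [0, 0, 0.06],
    [0, 0, 0.04],
    [0, 0, 0]
  ],
  "angular": [
    [0, 0, 0],
    [0, 0, 0],
    [0, 0, 0],
    [0, 0, 0],
    [0, 0, 0],
    [0, 0, 0],
    [0, 0, 0],
    [0, 0, 0]
  ],
  "hand": [0.3, 0.3, 0.3, 0.3, 0.3, 0.3, 0.3, 0.3]
}}

```text
clock: 9.17
position: [0.5161, 0.3077, 0.4101]
ee_rot: [0.004, 0.061, 0.998, 0.002]
contact_force: [0.5, 0.5, -2.6]
width: 0.0457
gripper_force: 51.8
```

>>> {"op": "carry_out", "data": {
  "linear": [
    [0.005, -0.03, 0],
    [0.005, -0.06, 0],
    [0.005, -0.06, 0],
    [0.005, -0.06, 0],
    [0.005, -0.06, 0],
    [0.005, -0.06, 0],
    [0.005, -0.06, 0],
    [0.005, -0.06, 0]
  ],
  "angular": [
    [0, 0, 0],
    [0, 0, 0],
    [0, 0, 0],
    [0, -0.65, 0],
    [0, -0.65, 0],
    [0, -0.65, 0],
    [0, -0.65, 0],
    [0, -0.65, 0]
  ],
  "hand": [0.3, 0.3, 0.3, 0.3, 0.3, 0.3, 0.3, 0.3]
}}

```text
clock: 9.83
position: [0.5342, 0.0803, 0.4019]
ee_rot: [0.128, 0.061, 0.99, 0.007]
contact_force: [0.3, 0.7, -2.8]
width: 0.0455
gripper_force: 51.9
```

>>> {"op": "carry_out", "data": {
  "linear": [
    [0.005, -0.06, 0],
    [0.005, -0.06, 0],
    [0.005, -0.06, 0],
    [0.005, -0.06, 0],
    [0, -0.02, 0],
    [0, 0, 0],
    [0, 0, 0],
    [0, 0, 0]
  ],
  "angular": [
    [0, 0, 0],
    [0, 0, 0],
    [0, 0, 0],
    [0, 0, 0],
    [0, 0, 0],
    [0, 0, 0],
    [0, 0, 0],
    [0, 0, 0]
  ],
  "hand": [0.3, 0.3, 0.3, 0.3, 0.3, 0.3, 0.3, 0.3]
}}

```text
clock: 10.5
position: [0.5448, -0.0471, 0.4032]
ee_rot: [0.128, 0.061, 0.99, 0.009]
contact_force: [-0.1, 1.1, -2.1]
width: 0.0458
gripper_force: 52.2
```

Run:
```python
from h import *
import pickle
np.set_printoptions(precision=4,suppress=True)
s=manip.get_state();pickle.dump(s,open('w5.pkl','wb'))
a=grab('side','d5.png');b=grab('scene','s5.png');w=grab('wrist','w5.png')
q=s['ee_rot'];M=R.from_quat(np.r_[q[1:],q[0]]).as_matrix();print(s['position'],'tool z',M[:,2],s['contact_force'],s['width'])
foot=s['position']+.2193*M[:,2];print('foot',foot,[proj(cam(n),foot) for n in('side','scene')])
A=cv2.resize(a[100:290,240:410],(380,425))[:,:,::-1];B=cv2.resize(b[110:290,210:370],(380,425))[:,:,::-1]
cv2.imwrite('pics/c5.png',np.hstack([A,B]))
```

```text
[ 0.5448 -0.0471  0.4032] tool z [ 0.2541  0.0014 -0.9672] [-0.1118  1.0799 -2.1374] 0.04584504984672848
foot [ 0.6006 -0.0468  0.1911] [array([321.6656, 178.6076]), array([277.2475, 204.323 ])]
```

View pics/c5.png

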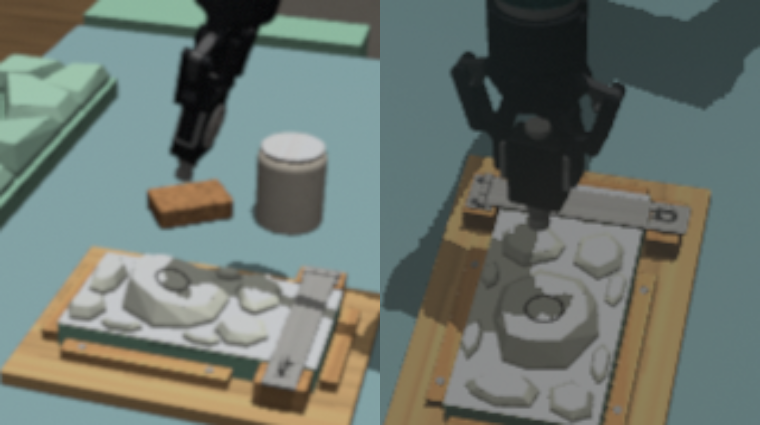

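The foot shows at about (323,180) in the side view and (277,206) in the scene view, within about 1.5 px of where I predicted. The gauge sits square in the hand and the ring is clear, so I approach to roughly 15 mm standoff.

>>> {"op": "carry_out", "data": {
  "linear": [
    [0.002, 0, -0.035],
    [0.002, 0, -0.035],
    [0.002, 0, -0.035],
    [0.002, 0, -0.035],
    [0.002, 0, -0.035],
    [0.002, -0.001, -0.033],
    [0, 0, 0],
    [0, 0, 0]
  ],
  "angular": [
    [0, 0, 0],
    [0, 0, 0],
    [0, 0, 0],
    [0, 0, 0],
    [0, 0, 0],
    [0, -0.04, 0],
    [0, 0, 0],
    [0, 0, 0]
  ],
  "hand": [0.3, 0.3, 0.3, 0.3, 0.3, 0.3, 0.3, 0.3]
}}

```text
clock: 11.32
position: [0.5512, -0.0473, 0.3]
ee_rot: [0.13, 0.06, 0.99, 0.008]
contact_force: [0.8, -0.6, -2.7]
width: 0.0456
gripper_force: 52.1
```

Run:
```python
from h import *
np.set_printoptions(precision=4,suppress=True)
s=manip.get_state()
a=grab('side','d6.png');b=grab('scene','s6.png')
q=s['ee_rot'];M=R.from_quat(np.r_[q[1:],q[0]]).as_matrix();print(s['position'],'tool z',M[:,2],s['contact_force'],s['moment'])
foot=s['position']+.2193*M[:,2];print('foot',foot,[proj(cam(n),foot) for n in('side','scene')])
A=cv2.resize(a[150:250,270:370],(390,390))[:,:,::-1];B=cv2.resize(b[180:280,230:330],(390,390))[:,:,::-1]
cv2.imwrite('pics/c6.png',np.hstack([A,B]))
```

```text
[ 0.5512 -0.0473  0.3   ] tool z [ 0.2581  0.001  -0.9661] [ 0.8489 -0.566  -2.6713] [-0.0283  0.2614 -0.0572]
foot [ 0.6079 -0.0471  0.0881] [array([318.5568, 219.5858]), array([279.3641, 235.1046])]
```

View pics/c6.png

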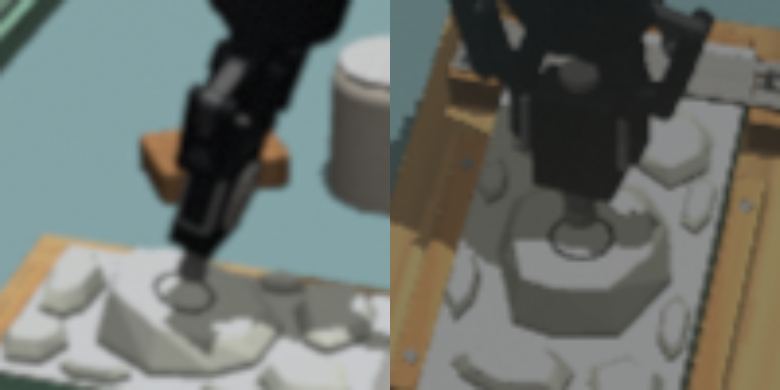

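>>> {"op": "carry_out", "data": {
  "linear": [
    [0.0026, 0, -0.0097],
    [0.0026, 0, -0.0097],
    [0, 0, 0],
    [0, 0, 0]
  ],
  "angular": [
    [0, 0, 0],
    [0, 0, 0],
    [0, 0, 0],
    [0, 0, 0]
  ],
  "hand": [0.3, 0.3, 0.3, 0.3]
}}

```text
clock: 11.75
position: [0.5541, -0.0482, 0.2907]
ee_rot: [0.131, 0.061, 0.99, 0.008]
contact_force: [-0.4, 0.6, -2.3]
width: 0.0453
gripper_force: 52.1
```

>>> {"op": "carry_out", "data": {
  "linear": [
    [0.0008, 0, -0.0029],
    [0, 0, 0],
    [0, 0, 0]
  ],
  "angular": [
    [0, 0, 0],
    [0, 0, 0],
    [0, 0, 0]
  ],
  "hand": [0.3, 0.3, 0.3]
}}

```text
clock: 12.0
position: [0.5545, -0.0482, 0.2894]
ee_rot: [0.131, 0.061, 0.989, 0.008]
contact_force: [0.1, 1.3, -2.9]
width: 0.0454
gripper_force: 52.1
```

>>> {"op": "carry_out", "data": {
  "linear": [
    [0.0005, 0, -0.0019],
    [0, 0, 0],
    [0, 0, 0]
  ],
  "angular": [
    [0, 0, 0],
    [0, 0, 0],
    [0, 0, 0]
  ],
  "hand": [0.3, 0.3, 0.3]
}}

```text
clock: 12.25
position: [0.5549, -0.0482, 0.2886]
ee_rot: [0.131, 0.061, 0.989, 0.008]
contact_force: [0.0, -0.7, -2.5]
width: 0.0456
gripper_force: 52.1
```

>>> {"op": "carry_out", "data": {
  "linear": [
    [0.0005, 0, -0.0019],
    [0, 0, 0],
    [0, 0, 0]
  ],
  "angular": [
    [0, 0, 0],
    [0, 0, 0],
    [0, 0, 0]
  ],
  "hand": [0.3, 0.3, 0.3]
}}

```text
clock: 12.5
position: [0.5551, -0.0482, 0.2877]
ee_rot: [0.131, 0.061, 0.989, 0.008]
contact_force: [-0.8, -0.7, -1.6]
width: 0.0455
gripper_force: 52.1
```

>>> {"op": "carry_out", "data": {
  "linear": [
    [0.0005, 0, -0.0019],
    [0, 0, 0],
    [0, 0, 0]
  ],
  "angular": [
    [0, 0, 0],
    [0, 0, 0],
    [0, 0, 0]
  ],
  "hand": [0.3, 0.3, 0.3]
}}

```text
clock: 12.75
position: [0.5554, -0.0482, 0.2868]
ee_rot: [0.131, 0.061, 0.989, 0.008]
contact_force: [-0.4, -0.7, 0.4]
width: 0.0454
gripper_force: 52.3
```

>>> {"op": "carry_out", "data": {
  "linear": [
    [0.0005, 0, -0.0019],
    [0, 0, 0],
    [0, 0, 0]
  ],
  "angular": [
    [0, 0, 0],
    [0, 0, 0],
    [0, 0, 0]
  ],
  "hand": [0.3, 0.3, 0.3]
}}

```text
clock: 13.0
position: [0.5556, -0.0482, 0.2861]
ee_rot: [0.131, 0.061, 0.989, 0.008]
contact_force: [-2.3, -0.1, 4.2]
width: 0.0454
gripper_force: 52.8
```

>>> {"op": "carry_out", "data": {
  "linear": [
    [0.0003, 0, -0.001],
    [0, 0, 0],
    [0, 0, 0],
    [0, 0, 0]
  ],
  "angular": [
    [0, 0, 0],
    [0, 0, 0],
    [0, 0, 0],
    [0, 0, 0]
  ],
  "hand": [0.3, 0.3, 0.3, 0.3]
}}

```text
clock: 13.33
position: [0.5556, -0.0482, 0.2861]
ee_rot: [0.131, 0.061, 0.989, 0.008]
contact_force: [-3.8, 0.7, 7.5]
width: 0.0457
gripper_force: 53.6
```

Run:
```python
from h import *
np.set_printoptions(precision=4,suppress=True)
F=[];Q=[]
for i in range(8):
    a=manip.get_image('side' if i%2 else 'scene')
    s=manip.get_state();F.append(np.r_[s['contact_force'],s['moment']])
    if i==6: b=a
print(np.mean(F,0),np.std(F,0))
q=s['ee_rot'];M=R.from_quat(np.r_[q[1:],q[0]]).as_matrix();print(s['position'],M[:,2],'foot',s['position']+.2193*M[:,2])
cv2.imwrite('pics/c7.png',np.hstack([cv2.resize(a[150:250,270:370],(390,390))[:,:,::-1],cv2.resize(b[180:280,230:330],(390,390))[:,:,::-1]]))
```

```text
[-4.5519 -0.2284  7.6134 -0.0109  0.583  -0.0123] [0.4863 0.6941 0.402  0.0238 0.0382 0.0265]
[ 0.5555 -0.0482  0.2861] [ 0.261  -0.0002 -0.9654] foot [ 0.6128 -0.0482  0.0744]
```

View pics/c7.png

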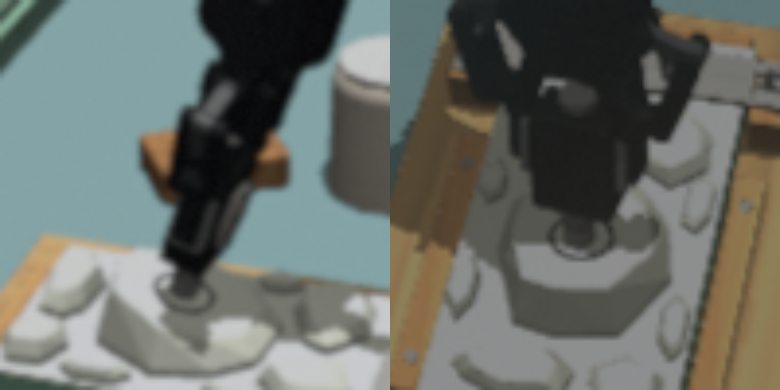

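The foot sits inside the ring, at about (186,287) in the side crop and (580,236) in the scene crop. The normal force is about 11 N, the foot height is 74 mm and the tool leans 0.264 rad.

```bash
python3 -c "
from rig import manip
s=manip.get_state();print(s['clock'],s['contact_force'],s['width']);print(manip.sign_off())"
```

```text
13.7333 [-3.95343138 -0.29822605  8.05355755] 0.045545656782694906
the job is handed in; nothing more can be done
None
```

I closed the strap over the staple, then handed the job in at 13.7 s with the durometer held in the pen ring on the sloping face at about 11 N, tilted 0.264 rad against the face's 0.26; that the foot sits flat with its pin in is judged from force and position only.

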